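Fill the seasoning caddy and lift it, ready to carry

TASK

One seasoning shaker stands loose on the counter: lower it upright, fully home, into the empty compartment of the steel caddy, without dropping it. Then lift the full caddy by its handle about a hand's width (10 cm) off the counter, keeping it level all the way, and finish still holding it there by the handle, steady and level, with all four shakers in their places. Leave the bowl of potatoes, the peeler and the halved potato where they are.

Things in the scene. Friction and masses are not known exactly. Their poses are not given: they have to be found in the camera images.
- caddy: loose stainless caddy, 60 mm (its x) by 280 mm (its y), 0.38 kg empty: a row along y of four square compartments, two either side of a 46 mm handle bay. Walls 3 mm thick, top edge 50 mm, compartment floors 9 mm above the counter. Origin: centre of its underside, z up. The +y end compartment is empty. Of caddy and loose shaker one stands left, one right; the caddy may point any way
- handle (a point): middle of the caddy's handle grip, 135 mm above the caddy's underside and over its centre: a straight black bar along the caddy's y, 48 mm long, 16 mm thick (caddy's x) and 18 mm high, on two 7 mm steel rods (38 mm apart) that stand in the bay
- cell_empty (a point): the empty compartment's floor, 54 x 54 mm between walls, 41 mm deep; point at the centre of the floor, 110 mm from the caddy's centre along its +y; axes as the caddy's. The long sides of the row are open, but the neighbouring shaker stands only 7 mm away on the inner side
- shaker: square white plastic shaker: body 50 x 50 mm up to 86 mm (lowest 6 mm bevelled to 43 x 43 mm), round steel cap 46 mm across, 104 mm tall in all, about 0.1 kg; origin: centre of its underside, z up, x and y square to its sides. The loose one, upright on the counter, turned any way; it fits the compartment any of four ways round
- shaker_1: square white plastic shaker: body 50 x 50 mm up to 86 mm (lowest 6 mm bevelled to 43 x 43 mm), round steel cap 46 mm across, 104 mm tall in all, about 0.1 kg; origin: centre of its underside, z up, x and y square to its sides. Seated in the compartment at the caddy's -y end
- shaker_2: square white plastic shaker: body 50 x 50 mm up to 86 mm (lowest 6 mm bevelled to 43 x 43 mm), round steel cap 46 mm across, 104 mm tall in all, about 0.1 kg; origin: centre of its underside, z up, x and y square to its sides. Seated in the compartment on the -y side next to the handle
- shaker_3: square white plastic shaker: body 50 x 50 mm up to 86 mm (lowest 6 mm bevelled to 43 x 43 mm), round steel cap 46 mm across, 104 mm tall in all, about 0.1 kg; origin: centre of its underside, z up, x and y square to its sides. Seated in the compartment on the +y side next to the handle
- cell_1 (a point): shaker_1's compartment's floor, 54 x 54 mm between walls, 41 mm deep; point at the centre of the floor
- cell_2 (a point): shaker_2's compartment's floor, 54 x 54 mm between walls, 41 mm deep; point at the centre of the floor
- cell_3 (a point): shaker_3's compartment's floor, 54 x 54 mm between walls, 41 mm deep; point at the centre of the floor
- bowl: steel bowl heaped with peeled potatoes, 190 mm across, about 110 mm high, beyond the work; origin at the centre of its underside
- peeler: black Y-shaped hand peeler lying between robot and work, 110 x 55 x 11 mm; origin under the fork of the Y, handle along its x
- potato_half: half a peeled potato, cut face down, 74 x 52 mm, 25 mm high; origin at the centre of the cut face

How it is judged:
By the outcome, as a careful person would: the job done as asked, in the order asked, and still so for the second after the job is handed in, while the arm keeps its last pose, push and grip.
It also fails if it takes over 59 s, if anything falls off the work surface, if the arm or the gripper's body presses on something with over 40 N, if the wrist force passes 120 N, or if a joint passes its speed limit or range.

ROBOT

A 6-joint arm with a two-finger parallel gripper is mounted at the origin on the work surface. World frame = base frame: x ahead of the robot, y to its left, z up, the work surface at z = 0. Lengths are in m, angles in rad, forces in N, time in s.
With the tool pointing down it reaches from about 0.375 to 0.9 m from the base axis. Payload 3.1 kg.
Tool frame: the origin (TCP) lies on the centre line of the jaws, within the pads' length; the fingertips stand 14 mm ahead of it and the grasp point (between the pads) lies 5 mm behind it; y points along the fingers, z is the direction in which the jaws open and shut, and the axes are right-handed (so a half turn about y gives the same grasp; the last joint's range is limited). The gripper opens to 87 mm and grips with 3 to 60 N. Pads are 19 mm wide; open, the fingers measure 117 mm over their backs; the gripper's body (75 mm by 190 mm) begins 51 mm behind the grasp point.
Start: joints at [0.951, 0.527, 1.433, -0, 1.181, -0.178], TCP at [0.267, 0.565, 0.237] pointing down, gripper open.
Joint ranges: [-3.08, 3.08], [-0.75, 2.2], [0.22, 2.44], [-1.43, 4.57], [0, 2.65], [-2.85, 2.85]. Speed limits (rad/s): [2.79, 2.79, 3.14, 3.14, 3.14, 3.14].

INTERFACE

Orientations are given as a unit quaternion [x, y, z, w].
In Python, from rig import robot, vision gives the robot as it stands.
- The arm moves only by the shell command python3 -m crank 'ROWS' [FORCE]. ROWS is JSON, a list of rows, each a list of 7 numbers: the shift along the tool's x, y, z as a fraction of full scale, then the turn, a rotation vector about the tool's x, y, z as a fraction of full scale, then the gripper command: -1 is shut, 1 is fully open, values between are in proportion. In form: [[x, y, z, wx, wy, wz, grip], ...]. A call has 1 to 10 rows; each row is the pose to reach, as a shift and turn from the pose commanded when the call began, along the tool's axes at that moment, turning the shorter way round; what a row does not reach only later rows make up. Full scale, the value 1, is 50 cm for a shift and pi rad for a turn. A row lasts 1/8 s, in which the tool goes at most 62.5 mm and 10.7 degrees, less where a joint would pass 70% of its speed; a pose out of reach is approached as far as the arm can. A call with a number of a shift or a turn outside -1 to 1 is refused whole. A call with a gripper value outside its range is refused whole. The fingers move at their own pace and stop on an object; FORCE is the grip in N (left out, the last holds). Time passes only in rows, so rows that repeat a pose let the fingers close. It gives the time, the measured TCP pose, the force and the opening at its end, in the units of the state.
- robot.get_obs(): the state, without advancing time (a new reading comes with each control period).
- vision.camera(name): name is "side" or "top"; returns the picture (480x640x3 uint8, blue, green, red); there is no depth.
- vision.camera_info(name): a dict with "vfov" (degrees; the focal length in pixels is half the picture's height over the tangent of half this angle, whatever the lens; pixels are square), "cx", "cy" (the principal point, pixels), "k1" (the pictures are not rectified: a ray, as slopes to the right and down, at radius r is drawn at 1 + k1 r^2 times it, then the intrinsics apply), "world_from_camera" (4x4, takes a point from camera to world coordinates). Camera axes: x right, y up, looking along -z (the intrinsics and any distortion apply to the point x, -y, -z); pixel columns grow to the right and rows downward; lengths in m; the calibration is good to about 2 mm. A picture is of the moment at which its call begins. camera_info takes no time and is no camera call.
- robot.hand_in(): hands the job in, once; it reports no verdict.
The state is a dict: "time": time; "q": joint angles; "joint_velocities": joint speeds; "joint_torque": joint torques, N m; "position": TCP position; "tool_rot": TCP orientation; "ft_force": force on the tool from outside, world axes, zero at the start; "moment": the same for the moment, N m; "grip_width": finger opening in m.
Only numpy, scipy, OpenCV 4.12 (cv2) and the standard library are available. Lean on these libraries where they do the work, as an engineer would, in place of code of your own. Each camera call takes 0.05 s, during which the arm holds its last target.

## Working session

There is one attempt and no reset: what is moved stays moved. The work goes in short steps, Python scripts to look and compute and a shell command to move; the robot and the scene stay as the last step left them, time stands still between calls to the robot, and variables do not carry over. Pictures are saved under pics/ and viewed, and the job is handed in when it is done.

```bash
ls; mkdir -p pics; python3 - <<'E'
from rig import robot, vision
import cv2
print(robot.get_obs())
for n in("top","side"):
    cv2.imwrite(f"pics/{n}0.png",vision.camera(n)); print(vision.camera_info(n))
E
```

```text
pics
{'time': 0.0, 'q': array([ 9.50470574e-01,  5.28470503e-01,  1.43389861e+00,  3.40701000e-05,
        1.18137269e+00, -1.78490916e-01]), 'joint_velocities': array([ 4.19362068e-04,  8.38731020e-04,  5.91831959e-04,  6.15706424e-04,
       -7.55404420e-05,  1.19901332e-03]), 'joint_torque': array([ 3.17404727e-05, -4.40038204e+01, -1.76596159e+01,  6.33099256e-02,
        5.81274997e-02, -1.24259600e-04]), 'position': array([0.26679931, 0.56442585, 0.2355701 ]), 'tool_rot': array([ 0.69061614, -0.15525479,  0.1546433 , -0.68922474]), 'ft_force': array([-0.03579734,  0.07828537, -0.09033037]), 'moment': array([0.00305248, 0.02847191, 0.00035653]), 'grip_width': 0.08673622184680631}
{'vfov': 54.76752815904288, 'cx': 316.5864114948247, 'cy': 239.17284574714378, 'k1': -0.1176113555500402, 'world_from_camera': array([[-0.02579217,  0.99795802, -0.05843412,  0.51517806],
       [-0.99963092, -0.02624602, -0.00701262, -0.02124989],
       [-0.00853196,  0.05823168,  0.99826664,  1.14178213],
       [ 0.        ,  0.        ,  0.        ,  1.        ]])}
{'vfov': 55.76200391455397, 'cx': 315.9135610156437, 'cy': 243.97434873920892, 'k1': -0.0445526204260479, 'world_from_camera': array([[ 0.96281861,  0.20395207, -0.17715494,  0.43311463],
       [-0.26941956,  0.67678173, -0.68511283, -0.57156034],
       [-0.01983495,  0.70736839,  0.70656672,  0.69448078],
       [ 0.        ,  0.        ,  0.        ,  1.        ]])}
```

View pics/top0.png

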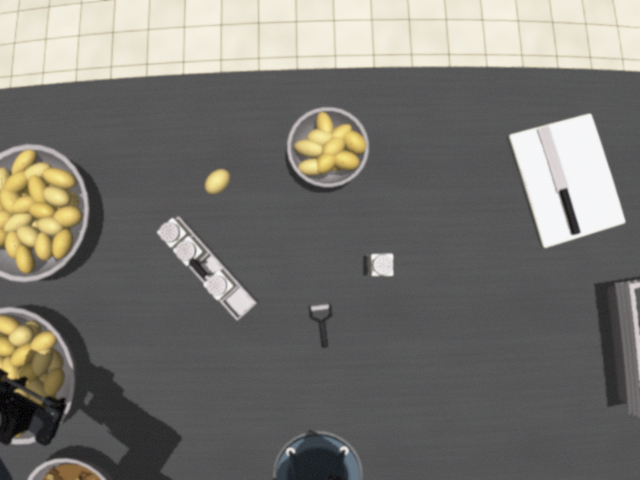

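View pics/side0.png

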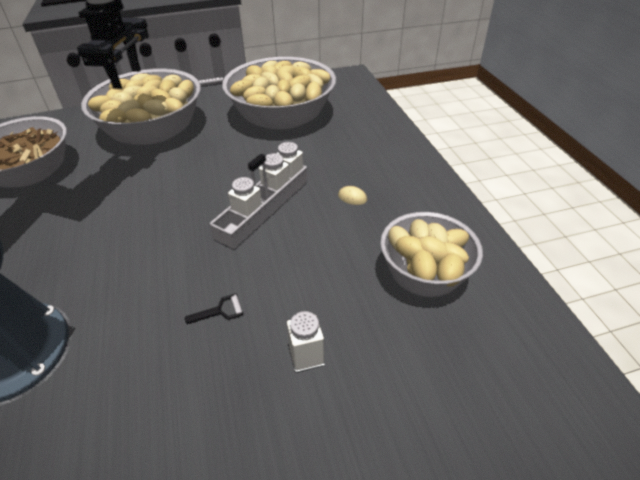

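The caddy is on the left, running from (170,228) to (245,308) in the top view, with its empty cell at the near/right end. The loose shaker is at (381,265) top and (305,340) side. Next I'll zoom in and measure.

```bash
cat > h.py <<'E'
import numpy as np, cv2
from rig import vision, robot
from scipy.spatial.transform import Rotation as R
I={n:vision.camera_info(n) for n in("top","side")}
def K(n):
    i=I[n]; f=240/np.tan(np.radians(i["vfov"]/2)); return np.array([[f,0,i["cx"]],[0,f,i["cy"]],[0,0,1]]),np.array([i["k1"],0,0,0,0.])
def ray(n,p):
    k,d=K(n); u=cv2.undistortPointsIter(np.array([[p]],float),k,d,None,None,(3,50,1e-10))[0,0]
    T=I[n]["world_from_camera"]; return T[:3,3],T[:3,:3]@np.array([u[0],-u[1],-1])
def onz(n,p,z):
    o,v=ray(n,p); return o+v*(z-o[2])/v[2]
def tri(pt,ps):
    A=np.zeros((3,3));b=np.zeros(3)
    L=[ray("top",pt),ray("side",ps)]
    for o,v in L:
        v=v/np.linalg.norm(v);M=np.eye(3)-np.outer(v,v);A+=M;b+=M@o
    x=np.linalg.solve(A,b); return x,[np.linalg.norm(np.cross(x-o,v/np.linalg.norm(v))) for o,v in L]
def proj(n,X):
    T=I[n]["world_from_camera"];c=T[:3,:3].T@(np.asarray(X,float)-T[:3,3]);k,d=K(n)
    return cv2.projectPoints(np.array([[c[0],-c[1],-c[2]]]),np.zeros(3),np.zeros(3),k,d)[0][0,0]
E
python3 - <<'E'
import cv2
t=cv2.imread("pics/top0.png");s=cv2.imread("pics/side0.png")
def c(im,x,y,w,h,f,o): cv2.imwrite("pics/"+o,cv2.resize(im[y:y+h,x:x+w],None,fx=f,fy=f,interpolation=cv2.INTER_CUBIC))
c(t,150,205,120,120,5,"t_c.png");c(t,355,240,50,50,10,"t_s.png");c(s,200,135,120,115,5,"s_c.png");c(s,275,300,60,75,8,"s_s.png")
E
```

```text
(no output)
```

View pics/t_c.png

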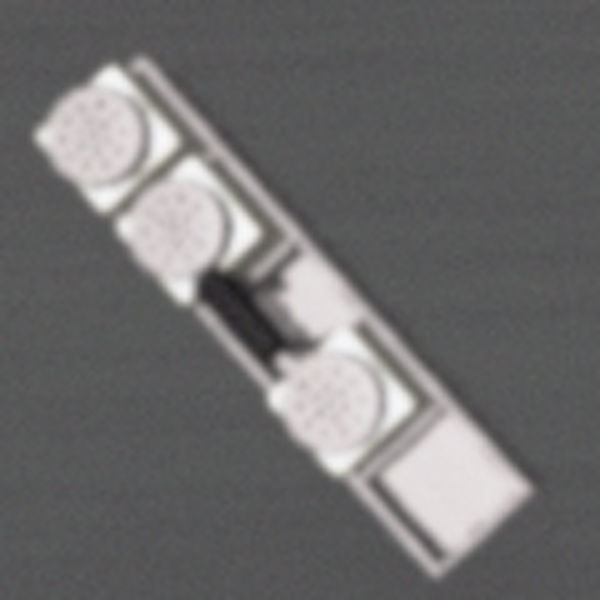

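View pics/t_s.png

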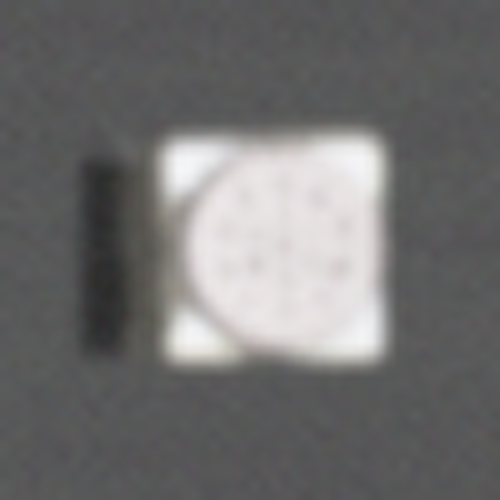

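View pics/s_c.png

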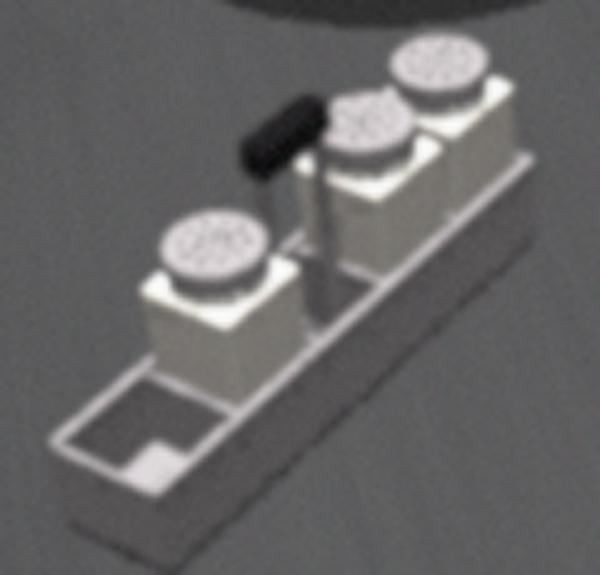

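View pics/s_s.png

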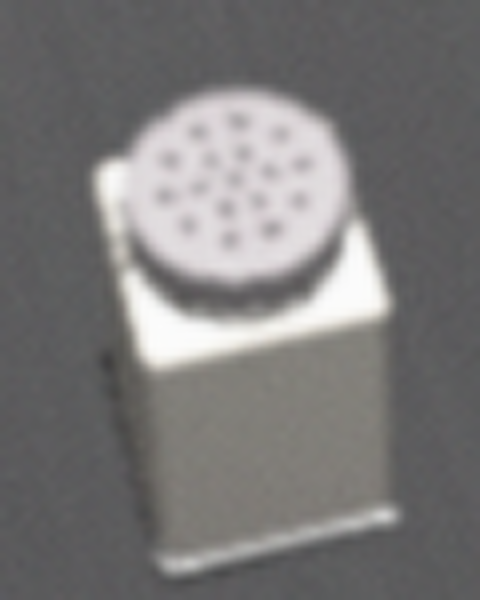

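```bash
python3 - <<'E'
from h import *
np.set_printoptions(precision=4,suppress=True)
def m(u,v,f,x,y): return ((u+.5)/f-.5+x,(v+.5)/f-.5+y)
tc=lambda u,v:m(u,v,5,150,205); ts=lambda u,v:m(u,v,10,355,240); sc=lambda u,v:m(u,v,5,200,135); ss=lambda u,v:m(u,v,8,275,300)
print("corners z50 top")
a=onz("top",tc(534,490),.05);b=onz("top",tc(437,578),.05);c=onz("top",tc(141,56),.05);print(a,b,c,np.linalg.norm(a-b),np.linalg.norm(a-c))
print("corners side")
a2=onz("side",sc(158,495),.05);b2=onz("side",sc(50,441),.05);c2=onz("side",sc(535,156),.05);print(a2,b2,c2,np.linalg.norm(a2-b2),np.linalg.norm(a2-c2))
for nm,p,q in(("A",(95,137),(440,64)),("B",(177,220),(368,122)),("C",(333,402),(216,248))):
    # caps seated 9mm up => z .113
    print(nm,onz("top",tc(*p),.113),onz("side",sc(*q),.113),tri(tc(*p),sc(*q)))
print("handle top .144",onz("top",tc(243,317),.144), onz("side",sc(287,135),.14))
for z,p,q in((.104,(285,248),(238,185)),):
    print("loose",onz("top",ts(*p),z),onz("side",ss(*q),z),tri(ts(*p),ss(*q)))
for p in((160,132),(385,132),(385,362),(163,362)): print("t86",onz("top",ts(*p),.086))
for p in((98,165),(392,310),(150,366)): print("s86",onz("side",ss(*p),.086))
for p in((165,570),(397,518)): print("s0",onz("side",ss(*p),.0))
E
```

```text
corners z50 top
[0.4333 0.1319 0.05  ] [0.3928 0.1789 0.05  ] [0.644 0.318 0.05 ] 0.061990005096748145 0.2811299750683419
corners side
[0.4348 0.1333 0.05  ] [0.395  0.1802 0.05  ] [0.6456 0.3193 0.05  ] 0.061409847622692595 0.2811626138441147
A [0.6004 0.32   0.113 ] [0.6014 0.3161 0.113 ] (array([0.6015, 0.3208, 0.11  ]), [np.float64(0.0008009894639899022), np.float64(0.0008009894639899466)])
B [0.5619 0.2824 0.113 ] [0.5598 0.28   0.113 ] (array([0.5612, 0.2832, 0.1107]), [np.float64(0.0008916940300869239), np.float64(0.0008916940300870695)])
C [0.4789 0.2125 0.113 ] [0.4794 0.2082 0.113 ] (array([0.4793, 0.2133, 0.1093]), [np.float64(0.0004791624003873179), np.float64(0.00047916240038740714)])
handle top .144 [0.5176 0.2444 0.144 ] [0.5189 0.2413 0.14  ]
loose [ 0.5155 -0.1613  0.104 ] [ 0.5165 -0.1624  0.104 ] (array([ 0.5161, -0.1616,  0.1029]), [np.float64(0.0005638218707850319), np.float64(0.0005638218707850283)])
t86 [ 0.5427 -0.1361  0.086 ]
t86 [ 0.5413 -0.1876  0.086 ]
t86 [ 0.489  -0.1858  0.086 ]
t86 [ 0.4904 -0.1351  0.086 ]
s86 [ 0.4929 -0.1371  0.086 ]
s86 [ 0.5406 -0.1873  0.086 ]
s86 [ 0.4919 -0.1863  0.086 ]
s0 [ 0.4913 -0.1817  0.    ]
s0 [ 0.5421 -0.1836  0.    ]
```

```bash
cat >> h.py <<'E'
np.set_printoptions(precision=4,suppress=True)
def plan(pos,yaw):
    """tool y down, tool z at world angle yaw (deg, mod 180, nearest)"""
    o=robot.get_obs();Rc=R.from_quat(o["tool_rot"]);M=Rc.as_matrix()
    best=None
    for a in(yaw,yaw+180):
        a=np.radians(a);z=np.array([np.cos(a),np.sin(a),0]);y=np.array([0,0,-1.]);x=np.cross(y,z)
        rv=(Rc.inv()*R.from_matrix(np.c_[x,y,z])).as_rotvec()
        if best is None or np.linalg.norm(rv)<np.linalg.norm(best):best=rv
    print("t",round(o["time"],3),"pos",o["position"],"zyaw",np.degrees(np.arctan2(M[1,2],M[0,2])).round(2),"tilt",np.degrees(np.arccos(min(1,-M[2,1]))).round(2),"q",o["q"],"F",o["ft_force"],"w",o["grip_width"].round(4))
    print("SHIFT",(M.T@(np.array(pos)-o["position"])/.5),"TURN",best/np.pi,"deg",np.degrees(np.linalg.norm(best)).round(1))
E
python3 - <<'E'
from h import *
plan([.4,.2,.25],88.4); plan([.4,.2,.25],-1.6);plan([.4,.2,.25],131.4)
E
```

```text
Traceback (most recent call last):
  File "h.py", line 30, in plan
    print("t",round(o["time"],3),"pos",o["position"],"zyaw",np.degrees(np.arctan2(M[1,2],M[0,2])).round(2),"tilt",np.degrees(np.arccos(min(1,-M[2,1]))).round(2),"q",o["q"],"F",o["ft_force"],"w",o["grip_width"].round(4))
                                                                                                                                                                                                  ^^^^^^^^^^^^^^^^^^^^^
AttributeError: 'float' object has no attribute 'round'
```

```bash
sed -i 's/o\["grip_width"\].round(4)/round(o["grip_width"],4)/' h.py
python3 - <<'E'
from h import *
plan([.4,.2,.25],88.4); plan([.4,.2,.25],-1.6);plan([.4,.2,.25],131.4)
E
```

```text
t 0.1 pos [0.2668 0.5645 0.2357] zyaw 64.69 tilt 0.11 q [ 0.9505  0.5284  1.4338  0.      1.1814 -0.1785] F [ 0.1701 -0.2438 -0.1448] w 0.0872
SHIFT [ 0.5525 -0.0278 -0.5452] TURN [ 0.0006 -0.1317 -0.0002] deg 23.7
t 0.1 pos [0.2668 0.5645 0.2357] zyaw 64.69 tilt 0.11 q [ 0.9505  0.5284  1.4338  0.      1.1814 -0.1785] F [ 0.1701 -0.2438 -0.1448] w 0.0872
SHIFT [ 0.5525 -0.0278 -0.5452] TURN [0.0006 0.3683 0.0003] deg 66.3
t 0.1 pos [0.2668 0.5645 0.2357] zyaw 64.69 tilt 0.11 q [ 0.9505  0.5284  1.4338  0.      1.1814 -0.1785] F [ 0.1701 -0.2438 -0.1448] w 0.0872
SHIFT [ 0.5525 -0.0278 -0.5452] TURN [ 0.0005 -0.3706 -0.0005] deg 66.7
```

```bash
python3 -m crank '[[0.5525,-0.028,-0.545,0,-0.1317,0,1],[0.5525,-0.028,-0.545,0,-0.1317,0,1],[0.5525,-0.028,-0.545,0,-0.1317,0,1],[0.5525,-0.028,-0.545,0,-0.1317,0,1],[0.5525,-0.028,-0.545,0,-0.1317,0,1],[0.5525,-0.028,-0.545,0,-0.1317,0,1],[0.5525,-0.028,-0.545,0,-0.1317,0,1],[0.5525,-0.028,-0.545,0,-0.1317,0,1]]'; python3 - <<'E'
from h import *
plan([.516,-.1615,.20],88.4)
E
```

```text
time: 1.1
position: [0.4007, 0.1994, 0.2504]
tool_rot: [-0.707, 0.011, -0.011, 0.707]
ft_force: [-0.0, 0.6, -1.1]
grip_width: 0.0869
t 1.1 pos [0.4007 0.1994 0.2504] zyaw 88.2 tilt 0.02 q [ 0.2111  0.2691  1.8413  0.0002  1.0316 -1.3284] F [-0.0388  0.5926 -1.0721] w 0.0869
SHIFT [ 0.2531  0.1007 -0.7143] TURN [-0.     -0.0011 -0.0001] deg 0.2
```

```bash
python3 -m crank '[[0.253,0.1,-0.714,0,-0.001,0,1],[0.253,0.1,-0.714,0,-0.001,0,1],[0.253,0.1,-0.714,0,-0.001,0,1],[0.253,0.1,-0.714,0,-0.001,0,1],[0.253,0.1,-0.714,0,-0.001,0,1],[0.253,0.1,-0.714,0,-0.001,0,1],[0.253,0.1,-0.714,0,-0.001,0,1],[0.253,0.1,-0.714,0,-0.001,0,1],[0.253,0.1,-0.714,0,-0.001,0,1]]' 25; python3 - <<'E'
from h import *
plan([.516,-.1615,.064],88.4)
cv2.imwrite("pics/side1.png",vision.camera("side")[200:420,200:460])
E
```

```text
time: 2.22
position: [0.5162, -0.1575, 0.2005]
tool_rot: [-0.707, 0.008, -0.008, 0.707]
ft_force: [0.6, 0.2, 0.5]
grip_width: 0.0873
t 2.225 pos [ 0.5162 -0.1575  0.2005] zyaw 88.7 tilt 0.1 q [-0.5035  0.4616  1.684   0.0005  0.9977 -2.052 ] F [0.5758 0.1533 0.5194] w 0.0873
SHIFT [ 0.0002  0.2729 -0.0083] TURN [-0.0004  0.0017 -0.0004] deg 0.3
```

View pics/side1.png

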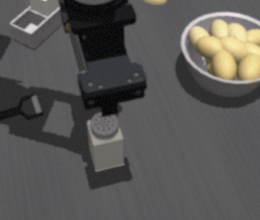

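```bash
python3 -m crank '[[0,0,0,0,0,0,1],[0,0,0,0,0,0,1]]'; python3 - <<'E'
from h import *
plan([.516,-.1615,.064],88.4)
E
```

```text
time: 2.52
position: [0.5168, -0.1591, 0.2009]
tool_rot: [0.707, -0.008, 0.009, -0.707]
ft_force: [-0.4, 0.6, -0.0]
grip_width: 0.0869
t 2.525 pos [ 0.5168 -0.1591  0.2009] zyaw 88.64 tilt 0.02 q [-0.5053  0.4617  1.6823  0.      0.9972 -2.0524] F [-0.3739  0.5674 -0.0491] w 0.0869
SHIFT [-0.0016  0.2738 -0.0048] TURN [0.     0.0013 0.0001] deg 0.2
```

```bash
python3 -m crank '[[-0.0016,0.1,-0.0048,0,0.001,0,1],[-0.0016,0.2,-0.0048,0,0.001,0,1],[-0.0016,0.25,-0.0048,0,0.001,0,1],[-0.0016,0.274,-0.0048,0,0.001,0,1],[-0.0016,0.274,-0.0048,0,0.001,0,1],[-0.0016,0.274,-0.0048,0,0.001,0,1]]'; python3 - <<'E'
from h import *
plan([.516,-.1615,.064],88.4)
E
```

```text
time: 3.28
position: [0.5168, -0.1626, 0.0646]
tool_rot: [0.707, -0.009, 0.011, -0.707]
ft_force: [-0.6, 0.0, -0.2]
grip_width: 0.0869
t 3.275 pos [ 0.5168 -0.1626  0.0646] zyaw 88.4 tilt 0.14 q [-0.5112  0.68    1.7754 -0.      0.6839 -2.0541] F [-0.5546  0.0446 -0.2339] w 0.0869
SHIFT [-0.0018  0.0013  0.0022] TURN [0.0004 0.     0.0007] deg 0.1
```

Positioned within 1 mm, so I'll close the jaws and watch the force.

```bash
python3 -m crank '[[0,0,0.002,0,0,0,0.3],[0,0,0.002,0,0,0,-0.2],[0,0,0.002,0,0,0,-1],[0,0,0.002,0,0,0,-1],[0,0,0.002,0,0,0,-1],[0,0,0.002,0,0,0,-1],[0,0,0.002,0,0,0,-1],[0,0,0.002,0,0,0,-1]]' 25; python3 - <<'E'
from h import *
plan([.516,-.1615,.19],88.4)
E
```

```text
time: 4.28
position: [0.5161, -0.1613, 0.0636]
tool_rot: [0.707, -0.01, 0.01, -0.707]
ft_force: [-0.3, -0.6, 1.4]
grip_width: 0.0495
t 4.275 pos [ 0.5161 -0.1613  0.0636] zyaw 88.39 tilt 0.01 q [-0.5097  0.6814  1.7771  0.      0.683  -2.0524] F [-0.2592 -0.5595  1.3624] w 0.0495
SHIFT [-0.0001 -0.2528 -0.0005] TURN [ 0.     -0.0001  0.    ] deg 0.0
```

```bash
python3 -m crank '[[0,-0.05,0,0,0,0,-1],[0,-0.15,0,0,0,0,-1],[0,-0.253,0,0,0,0,-1],[0,-0.253,0,0,0,0,-1],[0,-0.253,0,0,0,0,-1],[0,-0.253,0,0,0,0,-1]]'; python3 - <<'E'
from h import *
plan([.4365,.1755,.19],131.4)
E
```

```text
time: 5.03
position: [0.5147, -0.1606, 0.1882]
tool_rot: [-0.706, 0.011, -0.009, 0.708]
ft_force: [-1.2, 0.1, -1.1]
grip_width: 0.0499
t 5.025 pos [ 0.5147 -0.1606  0.1882] zyaw 88.39 tilt 0.24 q [-0.5097  0.4793  1.6951 -0.      0.9715 -2.0524] F [-1.224   0.1262 -1.0602] w 0.0499
SHIFT [-0.1753 -0.0016  0.6675] TURN [-0.001  -0.2389 -0.0009] deg 43.0
```

```bash
python3 -m crank '[[-0.02,-0.002,0.08,0,-0.03,0,-1],[-0.045,-0.002,0.17,0,-0.06,0,-1],[-0.07,-0.002,0.27,0,-0.1,0,-1],[-0.1,-0.002,0.37,0,-0.14,0,-1],[-0.125,-0.002,0.47,0,-0.18,0,-1],[-0.15,-0.002,0.56,0,-0.21,0,-1],[-0.165,-0.002,0.63,0,-0.23,0,-1],[-0.175,-0.002,0.667,0,-0.239,0,-1],[-0.175,-0.002,0.667,0,-0.239,0,-1],[-0.175,-0.002,0.667,0,-0.239,0,-1]]'; python3 -m crank '[[0,0,0,0,0,0,-1],[0,0,0,0,0,0,-1]]'; python3 - <<'E'
from h import *
plan([.4365,.1755,.19],131.4)
for n in("top","side"): cv2.imwrite(f"pics/{n}2.png",vision.camera(n))
t=cv2.imread("pics/top2.png");s=cv2.imread("pics/side2.png")
cv2.imwrite("pics/t2c.png",cv2.resize(t[205:325,150:290],None,fx=5,fy=5,interpolation=2));cv2.imwrite("pics/s2c.png",cv2.resize(s[120:255,190:320],None,fx=4,fy=4,interpolation=2))
E
```

```text
time: 6.28
position: [0.4377, 0.174, 0.1903]
tool_rot: [0.662, 0.249, -0.25, -0.661]
ft_force: [0.1, 0.1, -1.7]
grip_width: 0.0501
time: 6.52
position: [0.4382, 0.1738, 0.191]
tool_rot: [0.662, 0.249, -0.25, -0.662]
ft_force: [-0.3, -0.2, -1.2]
grip_width: 0.0502
t 6.525 pos [0.4382 0.1738 0.191 ] zyaw 131.33 tilt 0.01 q [ 0.14    0.393   1.8573 -0.0001  0.8913 -2.152 ] F [-0.3316 -0.1942 -1.2361] w 0.0502
SHIFT [-0.0003  0.002   0.0047] TURN [ 0.     -0.0004 -0.    ] deg 0.1
```

View pics/s2c.png

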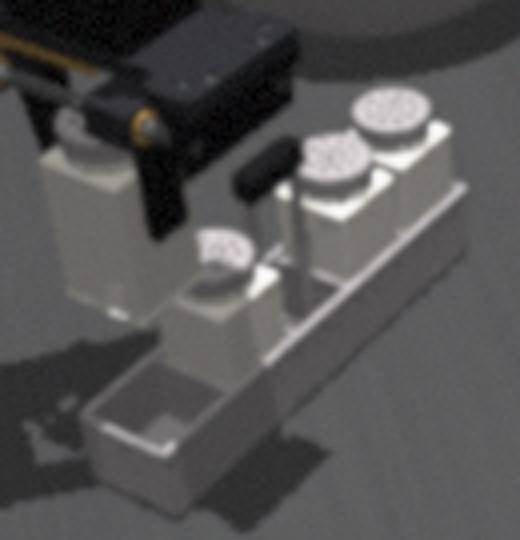

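View pics/t2c.png

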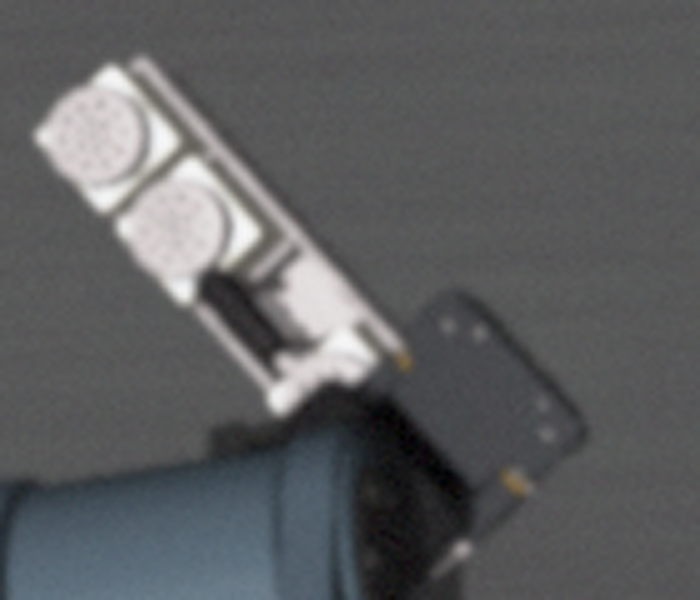

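```bash
python3 -m crank '[[0,0.05,0.003,0,0,0,-1],[0,0.1,0.004,0,0,0,-1],[0,0.13,0.0047,0,0,0,-1],[0,0.13,0.0047,0,0,0,-1],[0,0.13,0.0047,0,0,0,-1]]';  python3 - <<'E'
from h import *
plan([.4365,.1755,.125],131.4)
s=vision.camera("side");cv2.imwrite("pics/side3.png",s)
cv2.imwrite("pics/s3c.png",cv2.resize(s[150:250,195:285],None,fx=6,fy=6,interpolation=2))
E
```

```text
time: 7.25
position: [0.4369, 0.1763, 0.1265]
tool_rot: [0.662, 0.25, -0.25, -0.661]
ft_force: [-1.0, 0.2, -1.6]
grip_width: 0.0496
t 7.25 pos [0.4369 0.1763 0.1265] zyaw 131.4 tilt 0.06 q [ 0.1457  0.5076  1.9161 -0.0001  0.7169 -2.1477] F [-0.9681  0.1825 -1.5761] w 0.0496
SHIFT [-0.0016  0.0031 -0.0007] TURN [0.0002 0.     0.0003] deg 0.1
```

View pics/s3c.png

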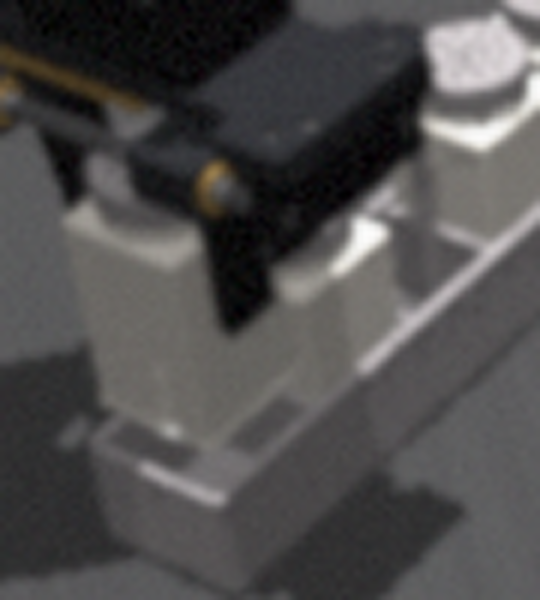

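```bash
python3 - <<'E'
from h import *
m=lambda p:((np.array(p)+.5)/6-.5)+[195,150]
a=np.radians(131.4);x=np.array([np.cos(a),np.sin(a)]);y=np.array([-x[1],x[0]])
c=np.array([.4365,.1755])
L=lambda P:np.array([(P[:2]-c)@x,(P[:2]-c)@y])*1000
# expected cornerss (mm) shaker ±25 at z top .1489
for p in((72,217),(203,265)):print("bodytop",L(onz("side",m(p),.149)))
for p in((205,437),(101,400)):print("bev top",L(onz("side",m(p),.069)))
for p in((210,443),):print("bot",L(onz("side",m(p),.063)))
for p in((97,437),(232,505),(133,460)):print("rim",L(onz("side",m(p),.05)))
E
```

```text
bodytop [20.3225 21.6088]
bodytop [-33.6113  18.2218]
bev top [-19.7104  19.9674]
bev top [24.2896 24.4965]
bot [-18.0776  16.8464]
rim [29.6344 25.8159]
rim [-34.4236  27.2974]
rim [10.4737 28.1291]
```

```bash
python3 -m crank '[[-0.001,0.015,-0.0007,0,0,0,-1],[-0.001,0.03,-0.0007,0,0,0,-1],[-0.001,0.045,-0.0007,0,0,0,-1],[-0.001,0.045,-0.0007,0,0,0,-1]]'; python3 - <<'E'
from h import *
plan([.4365,.1755,.0726],131.4)
s=vision.camera("side");cv2.imwrite("pics/side4.png",s)
cv2.imwrite("pics/s4c.png",cv2.resize(s[150:250,195:285],None,fx=6,fy=6,interpolation=2))
E
```

```text
time: 7.8
position: [0.4356, 0.1757, 0.1028]
tool_rot: [-0.661, -0.249, 0.251, 0.662]
ft_force: [0.4, 0.3, -0.4]
grip_width: 0.0502
t 7.8 pos [0.4356 0.1757 0.1028] zyaw 131.41 tilt 0.1 q [ 0.1447  0.5533  1.9337  0.      0.6563 -2.1489] F [ 0.359   0.2678 -0.4488] w 0.0502
SHIFT [ 0.0012  0.0604 -0.0014] TURN [-0.0003  0.0001 -0.0005] deg 0.1
```

View pics/s4c.png

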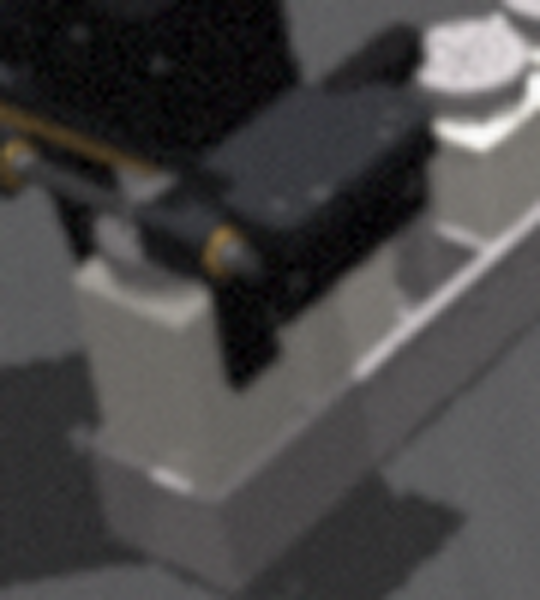

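The shaker's lower edge has entered the rim (front edge about (190,492) in the crop) and I feel no contact force. Lowering on.

```bash
python3 -m crank '[[0,0.02,0,0,0,0,-1],[0,0.04,0,0,0,0,-1],[0,0.052,0,0,0,0,-1],[0,0.052,0,0,0,0,-1]]'; python3 - <<'E'
from h import *
plan([.4365,.1755,.0726],131.4)
E
```

```text
time: 8.35
position: [0.4357, 0.1756, 0.0769]
tool_rot: [-0.661, -0.249, 0.251, 0.662]
ft_force: [-1.2, 0.4, -0.3]
grip_width: 0.0496
t 8.35 pos [0.4357 0.1756 0.0769] zyaw 131.41 tilt 0.09 q [ 0.1447  0.6058  1.9483 -0.      0.5892 -2.1489] F [-1.1541  0.3606 -0.2781] w 0.0496
SHIFT [ 0.001   0.0085 -0.0012] TURN [-0.0003  0.0001 -0.0004] deg 0.1
```

```bash
python3 -m crank '[[0,0.004,0,0,0,0,-1],[0,0.007,0,0,0,0,-1],[0,0.010,0,0,0,0,-1],[0,0.010,0,0,0,0,-1]]'; python3 - <<'E'
from h import *
plan([.4365,.1755,.0726],131.4)
E
```

```text
time: 8.85
position: [0.4363, 0.1757, 0.0726]
tool_rot: [0.661, 0.25, -0.25, -0.661]
ft_force: [-0.6, 0.0, -1.0]
grip_width: 0.0499
t 8.85 pos [0.4363 0.1757 0.0726] zyaw 131.41 tilt 0.01 q [ 0.1447  0.6145  1.9503 -0.      0.5766 -2.1489] F [-0.5677  0.0401 -1.0165] w 0.0499
SHIFT [-0.      0.     -0.0007] TURN [0.     0.0001 0.0001] deg 0.0
```

```bash
python3 -m crank '[[0,0.002,0,0,0,0,-1],[0,0.002,0,0,0,0,-1]]';python3 -m crank '[[0,0.002,0,0,0,0,-1],[0,0.002,0,0,0,0,-1]]'
```

```text
time: 9.1
position: [0.4363, 0.1758, 0.0725]
tool_rot: [0.661, 0.25, -0.25, -0.661]
ft_force: [-1.1, 0.4, 8.1]
grip_width: 0.0495
time: 9.35
position: [0.4363, 0.1758, 0.0724]
tool_rot: [0.662, 0.251, -0.25, -0.661]
ft_force: [-3.2, 0.1, 16.1]
grip_width: 0.0497
```

Contact came at the expected seated height (0.0725). I'll take off the push, then release.

```bash
python3 -m crank '[[0,-0.003,0,0,0,0,-1],[0,-0.003,0,0,0,0,-0.2],[0,-0.003,0,0,0,0,0.3],[0,-0.003,0,0,0,0,0.5],[0,-0.003,0,0,0,0,0.5]]'; python3 - <<'E'
from h import *
plan([.4365,.1755,.23],131.4)
E
```

```text
time: 9.98
position: [0.4361, 0.1757, 0.0718]
tool_rot: [-0.661, -0.25, 0.25, 0.661]
ft_force: [-0.2, -1.8, -0.0]
grip_width: 0.0637
t 9.975 pos [0.4361 0.1757 0.0718] zyaw 131.42 tilt 0.03 q [ 0.1447  0.6163  1.9506 -0.      0.5753 -2.1489] F [-0.2241 -1.8369 -0.0355] w 0.0637
SHIFT [ 0.0002 -0.3165 -0.0008] TURN [-0.0001  0.0001 -0.0001] deg 0.0
```

```bash
python3 -m crank '[[0,-0.05,0,0,0,0,0.6],[0,-0.15,0,0,0,0,0.8],[0,-0.25,0,0,0,0,1],[0,-0.316,0,0,0,0,1],[0,-0.316,0,0,0,0,1],[0,-0.316,0,0,0,0,1]]'; python3 - <<'E'
from h import *
plan([.45,-.05,.24],131.4)
E
```

```text
time: 10.72
position: [0.4354, 0.1756, 0.2293]
tool_rot: [-0.661, -0.249, 0.251, 0.662]
ft_force: [-0.1, -0.6, -0.5]
grip_width: 0.0871
t 10.725 pos [0.4354 0.1756 0.2293] zyaw 131.41 tilt 0.1 q [ 0.1447  0.3307  1.8181  0.      0.9945 -2.1489] F [-0.125  -0.5814 -0.5324] w 0.0871
SHIFT [-0.2766 -0.0214 -0.3577] TURN [-0.0003  0.0001 -0.0005] deg 0.1
```

```bash
python3 -m crank '[[-0.277,-0.02,-0.358,0,0,0,1],[-0.277,-0.02,-0.358,0,0,0,1],[-0.277,-0.02,-0.358,0,0,0,1],[-0.277,-0.02,-0.358,0,0,0,1],[-0.277,-0.02,-0.358,0,0,0,1],[-0.277,-0.02,-0.358,0,0,0,1]]'; python3 - <<'E'
from h import *
for n in("top","side"): cv2.imwrite(f"pics/{n}5.png",vision.camera(n))
t=cv2.imread("pics/top5.png");s=cv2.imread("pics/side5.png")
cv2.imwrite("pics/t5c.png",cv2.resize(t[205:325,150:270],None,fx=5,fy=5,interpolation=2));cv2.imwrite("pics/s5c.png",cv2.resize(s[135:250,200:320],None,fx=5,fy=5,interpolation=2))
E
```

```text
time: 11.48
position: [0.4496, -0.0494, 0.2387]
tool_rot: [-0.66, -0.249, 0.251, 0.663]
ft_force: [-0.0, 0.9, -1.4]
grip_width: 0.0868
```

View pics/t5c.png

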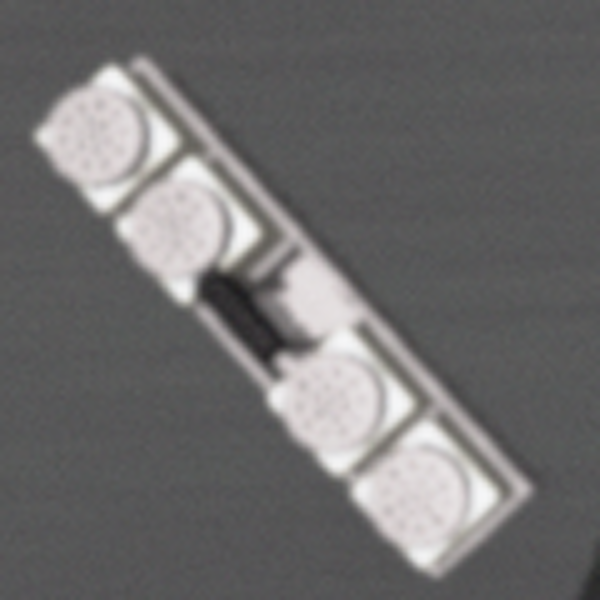

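View pics/s5c.png

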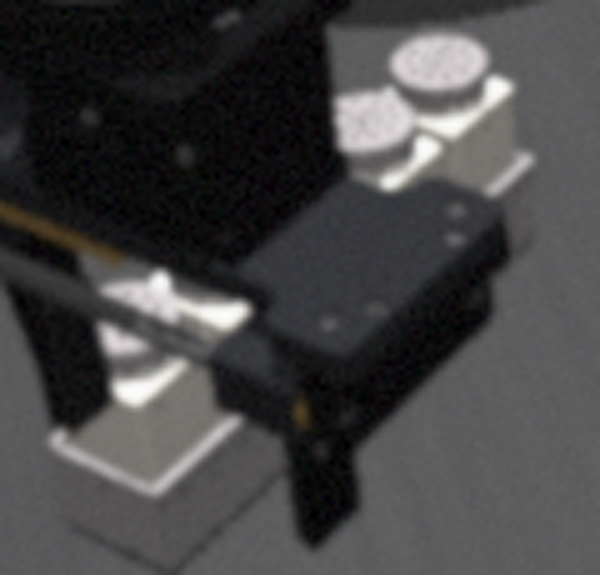

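The shaker is seated square in the end cell (cap at about (417,495) in the top crop) and the caddy hasn't moved. Now the handle.

```bash
python3 - <<'E'
from h import *
plan([.519,.247,.235],131.4)
E
```

```text
t 11.575 pos [ 0.4499 -0.0488  0.2392] zyaw 131.49 tilt 0.15 q [-0.3561  0.2934  1.8435  0.0003  1.0072 -2.6512] F [0.2917 0.5013 0.9534] w 0.0871
SHIFT [0.4955 0.0088 0.3516] TURN [-0.0008  0.0005 -0.0003] deg 0.2
```

```bash
python3 -m crank '[[0.495,0.009,0.351,0,0,0,1],[0.495,0.009,0.351,0,0,0,1],[0.495,0.009,0.351,0,0,0,1],[0.495,0.009,0.351,0,0,0,1],[0.495,0.009,0.351,0,0,0,1],[0.495,0.009,0.351,0,0,0,1],[0.495,0.009,0.351,0,0,0,1],[0.495,0.009,0.351,0,0,0,1]]';python3 -m crank '[[0,0,0,0,0,0,1],[0,0,0,0,0,0,1]]'; python3 - <<'E'
from h import *
plan([.519,.247,.131],131.4)
s=vision.camera("side");cv2.imwrite("pics/s6c.png",cv2.resize(s[100:250,190:320],None,fx=4,fy=4,interpolation=2))
E
```

```text
time: 12.58
position: [0.5195, 0.2443, 0.2354]
tool_rot: [0.662, 0.249, -0.25, -0.661]
ft_force: [-0.6, -0.8, -0.1]
grip_width: 0.087
time: 12.82
position: [0.5204, 0.2443, 0.2357]
tool_rot: [0.662, 0.25, -0.249, -0.662]
ft_force: [-0.1, -0.6, -0.3]
grip_width: 0.0872
t 12.825 pos [0.5204 0.2443 0.2357] zyaw 131.33 tilt 0.01 q [ 0.2447  0.4608  1.5619 -0.      1.1189 -2.0474] F [-0.1495 -0.556  -0.3052] w 0.0872
SHIFT [0.0015 0.2095 0.0058] TURN [ 0.     -0.0004  0.    ] deg 0.1
```

View pics/s6c.png

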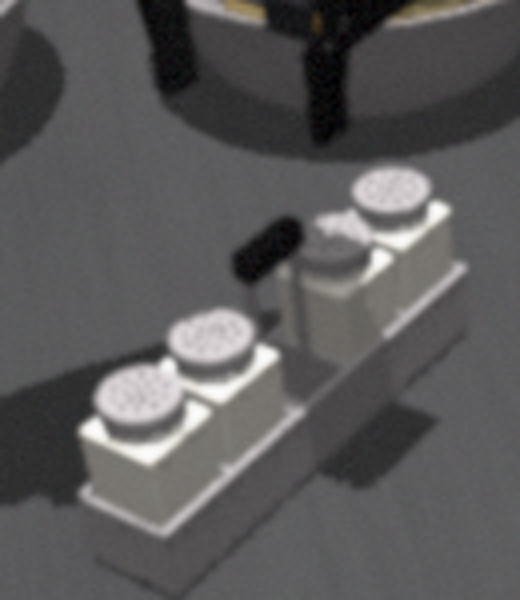

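The side view shows all four shakers at the same level; the handle is at (268,247) in the crop. Descending.

```bash
python3 -m crank '[[0.0015,0.08,0.0058,0,0,0,1],[0.0015,0.15,0.0058,0,0,0,1],[0.0015,0.19,0.0058,0,0,0,1],[0.0015,0.209,0.0058,0,0,0,1],[0.0015,0.209,0.0058,0,0,0,1],[0.0015,0.209,0.0058,0,0,0,1]]'; python3 - <<'E'
from h import *
plan([.519,.247,.131],131.4)
s=vision.camera("side");cv2.imwrite("pics/s7c.png",cv2.resize(s[100:250,190:320],None,fx=4,fy=4,interpolation=2))
E
```

```text
time: 13.62
position: [0.5197, 0.248, 0.132]
tool_rot: [0.662, 0.251, -0.249, -0.661]
ft_force: [0.5, 0.2, -0.5]
grip_width: 0.087
t 13.625 pos [0.5197 0.248  0.132 ] zyaw 131.41 tilt 0.12 q [ 0.2513  0.6011  1.6524  0.      0.8861 -2.0422] F [ 0.4901  0.2494 -0.4769] w 0.087
SHIFT [-0.0024  0.002  -0.0006] TURN [0.0003 0.     0.0006] deg 0.1
```

View pics/s7c.png

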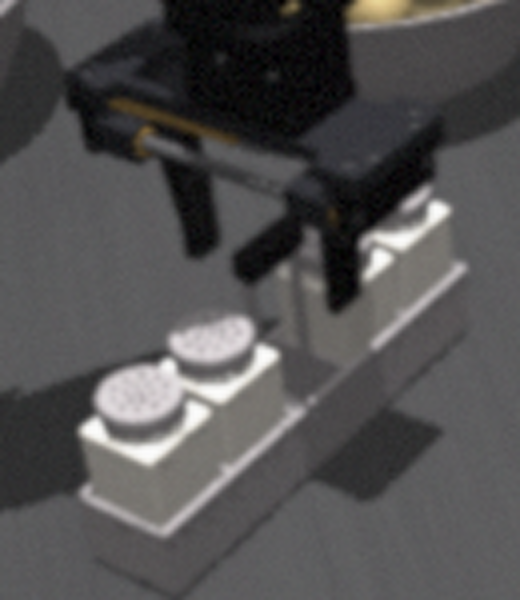

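```bash
python3 -m crank '[[-0.001,0.001,0,0,0,0,0.4],[-0.001,0.001,0,0,0,0,-0.1],[-0.001,0.001,0,0,0,0,-0.4],[-0.001,0.001,0,0,0,0,-1],[-0.001,0.001,0,0,0,0,-1],[-0.001,0.001,0,0,0,0,-1],[-0.001,0.001,0,0,0,0,-1],[-0.001,0.001,0,0,0,0,-1]]' 10; python3 - <<'E'
from h import *
plan([.519,.247,.231],131.4)
E
```

```text
time: 14.68
position: [0.5185, 0.2476, 0.1306]
tool_rot: [-0.661, -0.25, 0.25, 0.662]
ft_force: [-0.5, 1.0, -0.1]
grip_width: 0.016
t 14.675 pos [0.5185 0.2476 0.1306] zyaw 131.4 tilt 0.01 q [ 0.2511  0.6026  1.6551  0.0003  0.884  -2.0426] F [-0.5253  0.9626 -0.0984] w 0.016
SHIFT [-0.     -0.2009 -0.0016] TURN [-0.0001  0.     -0.    ] deg 0.0
```

Gripped at 16 mm, the bar's thickness. Next I'll firm the grip and lift 2 cm slowly, then check.

```bash
python3 -m crank '[[0,0,0,0,0,0,-1],[0,0,0,0,0,0,-1],[0,-0.008,0,0,0,0,-1],[0,-0.016,0,0,0,0,-1],[0,-0.024,0,0,0,0,-1],[0,-0.032,0,0,0,0,-1],[0,-0.04,0,0,0,0,-1],[0,-0.04,0,0,0,0,-1],[0,-0.04,0,0,0,0,-1]]' 55; python3 - <<'E'
from h import *
plan([.5185,.2476,.231],131.4);print(robot.get_obs()["moment"])
s=vision.camera("side");cv2.imwrite("pics/s8c.png",cv2.resize(s[100:250,190:320],None,fx=4,fy=4,interpolation=2))
E
```

```text
time: 15.8
position: [0.5184, 0.2475, 0.1506]
tool_rot: [0.661, 0.25, -0.25, -0.661]
ft_force: [-1.2, 1.3, -7.4]
grip_width: 0.0153
t 15.8 pos [0.5184 0.2475 0.1506] zyaw 131.42 tilt 0.01 q [ 0.2511  0.573   1.6413 -0.      0.9276 -2.0426] F [-1.171   1.2954 -7.3651] w 0.0153
SHIFT [ 0.0002 -0.1609 -0.    ] TURN [-0.      0.0001 -0.0001] deg 0.0
[0.1606 0.0103 0.0002]
```

View pics/s8c.png

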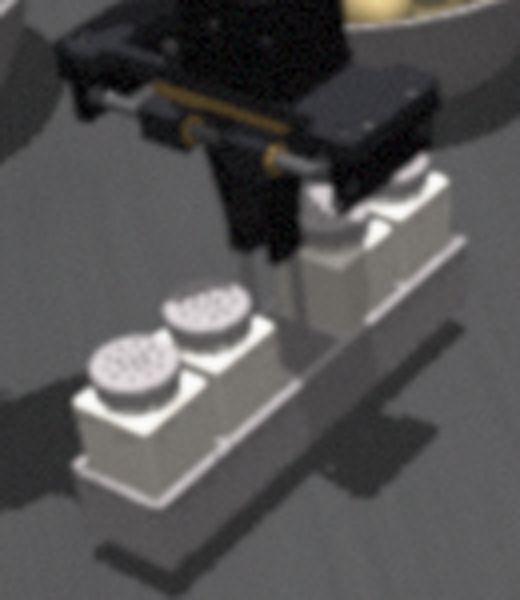

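The full 7.4 N is off the counter and both rim ends rose equally, about 27 crop px each. Continuing to 10 cm.

```bash
python3 -m crank '[[0,-0.01,0,0,0,0,-1],[0,-0.03,0,0,0,0,-1],[0,-0.05,0,0,0,0,-1],[0,-0.07,0,0,0,0,-1],[0,-0.09,0,0,0,0,-1],[0,-0.11,0,0,0,0,-1],[0,-0.13,0,0,0,0,-1],[0,-0.148,0,0,0,0,-1],[0,-0.158,0,0,0,0,-1],[0,-0.16,0,0,0,0,-1]]';python3 -m crank '[[0,0,0,0,0,0,-1],[0,0,0,0,0,0,-1],[0,0,0,0,0,0,-1],[0,0,0,0,0,0,-1]]'; python3 - <<'E'
from h import *
plan([.5185,.2476,.2306],131.4);print(robot.get_obs()["moment"])
for n in("top","side"):cv2.imwrite(f"pics/{n}9.png",vision.camera(n))
s=cv2.imread("pics/side9.png")
cv2.imwrite("pics/s9c.png",cv2.resize(s[60:240,170:330],None,fx=4,fy=3.3333 and 4,interpolation=2)[:600])
E
```

```text
time: 17.1
position: [0.5187, 0.2476, 0.2309]
tool_rot: [0.661, 0.25, -0.25, -0.661]
ft_force: [0.5, -0.1, -7.8]
grip_width: 0.0153
time: 17.6
position: [0.5185, 0.2475, 0.2304]
tool_rot: [-0.661, -0.25, 0.25, 0.661]
ft_force: [-0.4, -0.1, -8.2]
grip_width: 0.0153
t 17.6 pos [0.5185 0.2475 0.2304] zyaw 131.41 tilt 0.02 q [ 0.251   0.4669  1.5682 -0.      1.1068 -2.0425] F [-0.3991 -0.0659 -8.1596] w 0.0153
SHIFT [ 0.0001 -0.0005  0.0001] TURN [-0.      0.0001 -0.0001] deg 0.0
[0.0846 0.0539 0.043 ]
```

View pics/s9c.png

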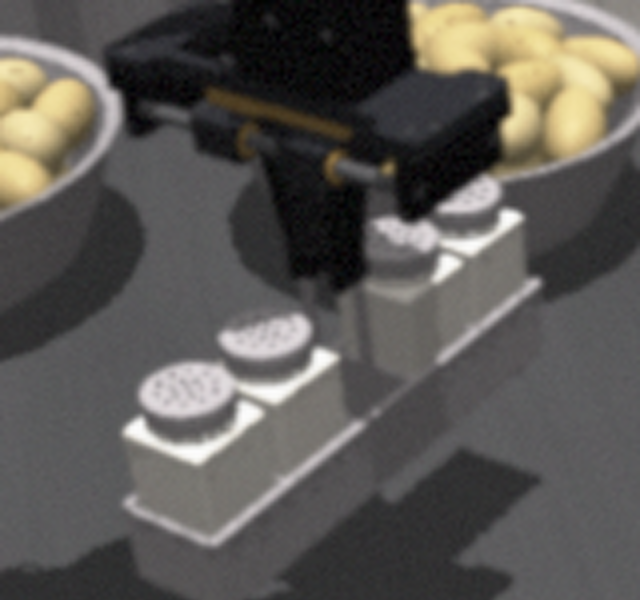

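View pics/top9.png

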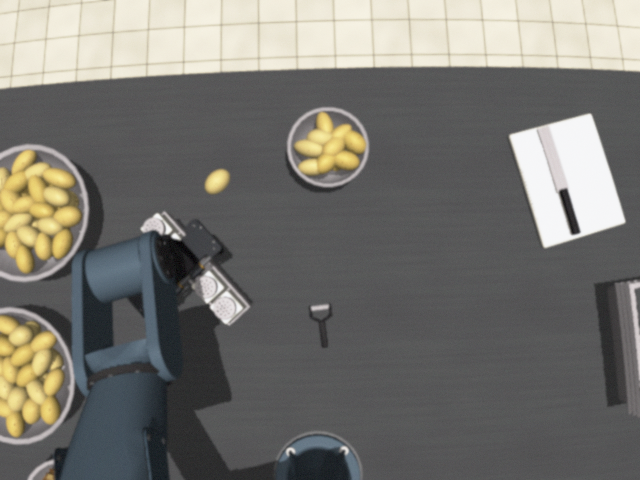

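```bash
python3 - <<'E'
from h import *
m=lambda p:((np.array(p)+.5)/4-.5)+[170,60]
P=[onz("side",m(p),.15) for p in((213,545),(127,503),(540,283))]
print(P,np.linalg.norm(P[0]-P[1]),np.linalg.norm(P[0]-P[2]))
# expected rim corners if level, vs pixels
a0,b0,c0=[.4348,.1333],[.395,.1802],[.6456,.3193]
for q,p in zip((a0,b0,c0),((213,545),(127,503),(540,283))): print(proj("side",[*q,.15]),m(p))
E
```

```text
[array([0.4339, 0.1336, 0.15  ]), array([0.3971, 0.1794, 0.15  ]), array([0.6437, 0.3164, 0.15  ])] 0.058788564739646464 0.27825276134751825
[223.3673 195.8806] [222.875 195.875]
[200.2929 185.3353] [201.375 185.375]
[305.1249 129.6045] [304.625 130.375]
```

```bash
python3 - <<'E'
from h import *
print(robot.hand_in()); o=robot.get_obs();print(o["time"],o["position"],o["ft_force"],o["grip_width"])
E
```

```text
the job is handed in; nothing more can be done
None
the job is handed in; nothing more can be done
```

The loose shaker is in the caddy's empty compartment, and the full caddy is held by its handle 10 cm above the counter. I handed the job in at about 17.7 s.

- **Seating:** I gripped the shaker by two opposite sides and lowered it in. It touched the compartment floor at the expected height, and I pressed to about 16 N before letting go. Afterwards all four shakers looked level with each other in the side view, and the caddy hadn't moved.
- **Lift:** The gripper holds the handle at the 55 N setting with a 15.3 mm opening, and the tool rose from 0.1306 to 0.2304 m. The wrist carries about 8 N, which fits the full caddy.
- **Level and steady:** Tool tilt reads 0.02°. The caddy's rim corners in the side view match a level caddy to about 1 pixel, which I take as under 0.5° of tilt. The one small disagreement is that the two cameras differ by 1–2 mm in position, within their calibration.
- **Other items:** In the last top view the bowl, peeler and halved potato look to be where they started. None of my checks failed; the hand-in gave no verdict.

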